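# Put the sanding sleeves back on their rack in order of thickness

## Task

Put the four loose sanding sleeves back on the four free pegs of the sleeve rack, one to a peg, so that the whole row steps down in thickness from the thickest sleeve, already at one end of the rack, to the thinnest, already at the other. Each must stand upright over its peg with its foot flat on the board; do not shift the two sleeves that are already there.

Things in the scene. Friction and masses are not known exactly. Their poses are not given: they have to be found in the camera images.
- sleeve63_mid (a point): the thickest loose sanding sleeve: a brown open tube standing on end on the bench, 63 mm outside and 58 mm inside diameter (wall 2.5 mm), 115 mm tall. The point is on its axis at mid height (57.5 mm above its foot); z runs along the tube, up
- sleeve51_mid (a point): the second thickest loose sanding sleeve: a brown open tube standing on end on the bench, 51 mm outside and 46 mm inside diameter (wall 2.5 mm), 115 mm tall. The point is on its axis at mid height (57.5 mm above its foot); z runs along the tube, up
- sleeve40_mid (a point): the third thickest loose sanding sleeve: a brown open tube standing on end on the bench, 40 mm outside and 35 mm inside diameter (wall 2.5 mm), 115 mm tall. The point is on its axis at mid height (57.5 mm above its foot); z runs along the tube, up
- sleeve30_mid (a point): the thinnest loose sanding sleeve: a brown open tube standing on end on the bench, 30 mm outside and 25 mm inside diameter (wall 2.5 mm), 115 mm tall. The point is on its axis at mid height (57.5 mm above its foot); z runs along the tube, up
- sleeve76_mid (a point): the thickest sleeve of the set, already on the rack: same kind of tube, 76 mm outside diameter, 115 mm tall, standing on the end peg at one end of the rack (which end changes). The point is on its axis at mid height
- sleeve20_mid (a point): the thinnest sleeve of the set, already on the rack: same kind of tube, 20 mm outside diameter, 115 mm tall, standing on the end peg at the other end. The point is on its axis at mid height
- peg_a: one of the four free pegs of the sleeve rack (the letters follow no order along the rack): a fixed upright steel pin 8 mm thick, round-topped, standing 55 mm out of the rack's board. The origin is at the pin's foot, on the board's top face, which is 18 mm above the bench; z is up, y runs along the rack. The rack is a plywood board 520 x 90 x 18 mm fixed to the bench, with six pegs in a straight row 85 mm apart; the two end pegs carry the 76 mm and the 20 mm sleeve
- peg_b: another of the four free pegs, like peg_a
- peg_c: another of the four free pegs, like peg_a
- peg_d: another of the four free pegs, like peg_a
Mind the look-alikes: they are no part of the job. Leave any blue or turquoise look-alike of the part that bears sleeve40_mid alone.

How it is judged (in metres and radians):
At the end, for the whole second after the job is handed in: Each loose sleeve stands upright (0.08 rad) and at rest around a free peg, foot on the board (centre 70 to 81 mm above the bench), in the order 63, 51, 40, 30 mm counted from the 76 mm sleeve; the 76 and 20 mm sleeves are within 15 mm of their first places ((horizontal distance between sleeve63_mid and peg_a below 0.03 m or horizontal distance between sleeve63_mid and peg_b below 0.03 m or horizontal distance between sleeve63_mid and peg_c below 0.03 m or horizontal distance between sleeve63_mid and peg_d below 0.03 m) and horizontal distance between sleeve63_mid and sleeve76_mid below 0.1275 m and height (world z) of sleeve63_mid between 0.07 and 0.081 m and angle between the z axis of each of sleeve63_mid, sleeve51_mid, sleeve40_mid, sleeve30_mid and the z axis of peg_a, either way round below 0.08 rad and linear speed of each of sleeve63, sleeve51, sleeve40, sleeve30, sleeve76, sleeve20 below 0.02 m/s and (horizontal distance between sleeve51_mid and peg_a below 0.024 m or horizontal distance between sleeve51_mid and peg_b below 0.024 m or horizontal distance between sleeve51_mid and peg_c below 0.024 m or horizontal distance between sleeve51_mid and peg_d below 0.024 m) and horizontal distance between sleeve51_mid and sleeve76_mid between 0.1275 and 0.2125 m and height (world z) of sleeve51_mid between 0.07 and 0.081 m and (horizontal distance between sleeve40_mid and peg_a below 0.018 m or horizontal distance between sleeve40_mid and peg_b below 0.018 m or horizontal distance between sleeve40_mid and peg_c below 0.018 m or horizontal distance between sleeve40_mid and peg_d below 0.018 m) and horizontal distance between sleeve40_mid and sleeve76_mid between 0.2125 and 0.2975 m and height (world z) of sleeve40_mid between 0.07 and 0.081 m and (horizontal distance between sleeve30_mid and peg_a below 0.014 m or horizontal distance between sleeve30_mid and peg_b below 0.014 m or horizontal distance between sleeve30_mid and peg_c below 0.014 m or horizontal distance between sleeve30_mid and peg_d below 0.014 m) and horizontal distance between sleeve30_mid and sleeve76_mid above 0.2975 m and height (world z) of sleeve30_mid between 0.07 and 0.081 m and distance of each of sleeve76_mid, sleeve20_mid from where it was at the start of the episode below 0.015 m); the robot touches nothing.
It fails at once if the 76 mm sleeve already on the rack is shifted more than 15 mm (distance of sleeve76_mid from where it was at the start of the episode above 0.015 m).
It fails at once if the 20 mm sleeve already on the rack is shifted more than 15 mm (distance of sleeve20_mid from where it was at the start of the episode above 0.015 m).
It also fails if it takes over 120 s, if anything falls off the work surface, if the arm or the gripper's body presses on something with over 40 N, if the wrist force passes 120 N, or if a joint passes its speed limit or range.

## Robot

A 7-joint arm with a two-finger parallel gripper is mounted at the origin on the work surface. World frame = base frame: x ahead of the robot, y to its left, z up, the work surface at z = 0. Lengths are in m, angles in degrees, forces in N, time in s.
With the tool pointing down it reaches from about 0.425 to 0.875 m from the base axis. Payload 4.7 kg.
Tool frame: the origin (TCP) lies between the finger pads; the fingertips stand 8 mm ahead of it and the grasp point (between the pads) lies 11 mm behind it; z points along the fingers, y is the line along which they close (so a half turn about z gives the same grasp; the last joint's range is limited). The gripper opens to 87 mm and grips with 3 to 60 N. Pads are 19 mm wide; open, the fingers measure 117 mm over their backs; the gripper's body (75 mm by 190 mm) begins 51 mm behind the grasp point.
Start: joints at [70.766, 18.392, -4.016, 83.108, 1.295, 78.541, -3.26], TCP at [0.223, -0.611, 0.206] pointing down, gripper open.
Joint ranges: [-163.93, 163.93], [-17.29, 119.83], [-79.2, 71.16], [3.27, 140.29], [-89.18, 269.18], [5.43, 117.66], [-154.24, 154.24]. Speed limits (degrees/s): [147.25, 147.25, 180, 180, 180, 180, 180].

## Interface

Orientations are given as [roll, pitch, yaw] about the fixed x, y, z axes, in that order (R = Rz(yaw) Ry(pitch) Rx(roll)).
In Python, from cell import env, viewer gives the robot as it stands. The module is installed in compiled form; this text tells all that it offers.
- The arm moves only by the tool arm_command, never from a script. Its argument "series" is a list of rows, each a list of 2 entries, a list of its own where there are three numbers: the shift along the tool's x, y, z in mm, then the turn about the tool's z in rad. A call has exactly 5 rows; each row is the pose to reach, as a shift and turn from the pose commanded when the call began, along the tool's axes at that moment; what a row does not reach only later rows make up. A row lasts 1/10 s, in which the tool goes at most 50 mm and 8.59 degrees, less where a joint would pass 70% of its speed; a pose out of reach is approached as far as the arm can. A call with a gripper value outside its range is refused whole. "grip" is the gripper command: -1 is fully open, 1 is shut, values between are in proportion, set as the call begins (left out, the last holds). The fingers move at their own pace and stop on an object; "grip_force" is the grip in N (left out, the last holds). Time passes only in rows, so rows that repeat a pose let the fingers close, or fill a call up. It gives the time, the measured TCP pose, the force, the opening and the grip force at its end, in the units of the state.
- env.get_obs(): the state, without advancing time (a new reading comes with each control period).
- viewer.read_camera(name): name is "scene" or "side" or "wrist"; returns (picture, depth): 400x640x3 uint8, blue, green, red; 400x640 float32, m along the optical axis (not along the pixel's ray), 0 where there is no reading.
- viewer.calibration(name): a dict with "K" (3x3 intrinsics, pixels), "T" (4x4, takes a point from camera to world coordinates); the wrist camera has in their place "hand_eye" (4x4, takes a point from camera to tool coordinates, whose origin is the TCP and whose axes are the flange's). Camera axes: x right, y up, looking along -z (the intrinsics and any distortion apply to the point x, -y, -z); pixel columns grow to the right and rows downward; lengths in m; the calibration is good to about 2 mm. The wrist camera is an equidistant fisheye: a pixel r from the principal point sees the ray r / f radians off the axis. A picture is of the moment at which its call begins: read the wrist's pose just before it. calibration takes no time and is no camera call.
- env.sign_off(): hands the job in; it is judged then, once.
The state is a dict: "time_s": time; "qpos": joint angles; "joint_velocities": joint speeds; "effort": joint torques, N m; "tool_pos": TCP position; "tool_rot": TCP orientation; "force": force on the tool from outside, world axes, zero at the start; "wrist_torque": the same for the moment, N m; "grip_width": finger opening in m; "grasp_force": force on a finger pad.
Only numpy, scipy, OpenCV 4.12 (cv2) and the standard library are available. Lean on these libraries where they do the work, as an engineer would, in place of code of your own. Each camera call takes 0.05 s, during which the arm holds its last target. There are 200 camera calls.

## Working session

There is one attempt and no reset: what is moved stays moved. The work goes in short steps, Python scripts to look and compute and a tool call to move; the robot and the scene stay as the last step left them, time stands still between calls to the robot, and variables do not carry over. Pictures are saved under pics/ and viewed, at most 14 in all, crops included, and the job is handed in when it is done.

Besides the shell and the picture viewer there is one more tool, called after "Emit:" by a JSON object that holds its "api" and its "payload", one argument or row to a line. arm_command: Moves the arm, as the interface text tells. Its arguments: {"type":"object","properties":{"series":{"type":"array"},"grip":{"type":"number"},"grip_force":{"type":"number"}},"required":["series"]}

```bash
mkdir -p pics; cat > h.py <<'E'
import numpy as np, cv2
from cell import env, viewer
def shot(n,name):
    im,d=viewer.read_camera(n); cv2.imwrite('pics/'+name+'.png',im); np.savez('pics/'+name+'.npz',im=im,d=d); return im,d
def cloud(n,d):
    c=viewer.calibration(n);K=c['K'];T=c['T'];v,u=np.mgrid[:400,:640]
    p=np.stack([(u-K[0,2])/K[0,0]*d,-(v-K[1,2])/K[1,1]*d,-d],-1)
    return p@T[:3,:3].T+T[:3,3]
E
python3 - <<'E'
from h import *
for n in('scene','side'):
    shot(n,n+'0'); c=viewer.calibration(n); print(n,c)
print(viewer.calibration('wrist')); print(env.get_obs())
E
```

```text
scene {'K': array([[408.75403739,   0.        , 320.53858852],
       [  0.        , 408.75403739, 197.67721182],
       [  0.        ,   0.        ,   1.        ]]), 'T': array([[ 0.18574261, -0.60015392,  0.7780199 ,  1.23216453],
       [ 0.98246697,  0.12638482, -0.1370603 , -0.15257948],
       [-0.01607262,  0.78983679,  0.61310645,  0.67979867],
       [ 0.        ,  0.        ,  0.        ,  1.        ]])}
side {'K': array([[385.4158046 ,   0.        , 318.7574926 ],
       [  0.        , 385.4158046 , 199.52266491],
       [  0.        ,   0.        ,   1.        ]]), 'T': array([[-0.84396671,  0.39007716, -0.36818473,  0.13261324],
       [-0.53639249, -0.61606357,  0.5768438 ,  0.5426147 ],
       [-0.0018116 ,  0.68432849,  0.72917161,  0.82064051],
       [ 0.        ,  0.        ,  0.        ,  1.        ]])}
{'K': array([[309.70691629,   0.        , 315.32755941],
       [  0.        , 309.70691629, 202.27657194],
       [  0.        ,   0.        ,   1.        ]]), 'hand_eye': array([[ 5.70266955e-04,  9.62199453e-01,  2.72345164e-01,
         7.43651779e-02],
       
[... 260 characters left out ...]
 0.1, 'qpos': array([70.76600355, 18.43379299, -4.01540983, 83.16877387,  1.29857115,
       78.54083702, -3.26078457]), 'joint_velocities': array([-0.01766095,  0.00318097, -0.03660041, -0.14757544, -0.02427849,
        0.03074213, -0.02803526]), 'effort': array([-1.24023095e-04, -4.92571843e+01, -4.05754354e-01, -3.13399172e+01,
       -6.39761123e-02,  3.94750061e-02,  8.73104000e-05]), 'tool_pos': array([ 0.22250648, -0.61016674,  0.20497492]), 'tool_rot': array([-1.79902028e+02,  9.05275242e-03,  2.00434302e+01]), 'force': array([ 0.37986172, -0.40939131, -0.00457823]), 'wrist_torque': array([ 0.00458437, -0.03771318, -0.05583407]), 'grasp_force': 0.0, 'grip_width': 0.08687426044359393}
```

View pics/scene0.png

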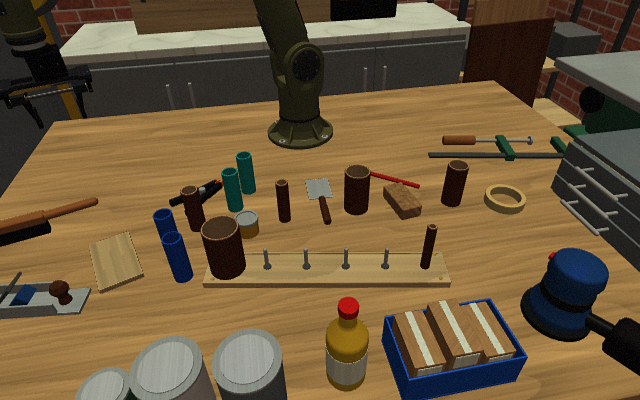

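View pics/side0.png

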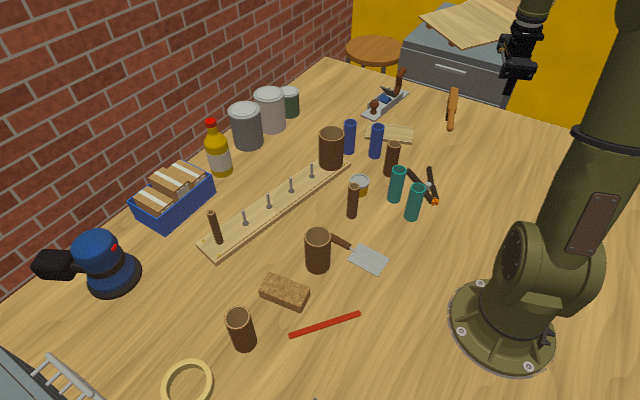

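The loose brown sleeves in the scene view are (193,208) ≈ 40 mm, (283,200) ≈ 30 mm, (357,190) ≈ 63 mm and (455,183) ≈ 51 mm. The 76 mm sleeve is on the rack at (223,248), and the 20 mm one at (429,246). The free pegs are at (266..386, 260).

These could be taken for the 40 mm sleeve:
- blue tubes at (165,235) and (177,257)
- turquoise tubes at (232,190) and (245,172)
- the brown tube at (193,208), which fits the description, so I choose it

I'll measure next.

```bash
cat >> h.py <<'E'
from scipy.optimize import least_squares
def circ(xy):
    f=lambda p:np.hypot(xy[:,0]-p[0],xy[:,1]-p[1])-p[2]
    m=xy.mean(0); return least_squares(f,[m[0],m[1],.025],loss='soft_l1',f_scale=.001).x
E
python3 - <<'E'
from h import *
for n in('scene','side'):
    z=np.load(f'pics/{n}0.npz');P=cloud(n,z['d'])
    hsv=cv2.cvtColor(z['im'],cv2.COLOR_BGR2HSV)
    ok=(z['d']>0)&(P[...,2]>.025)&(P[...,2]<.16)&(P[...,0]>.2)&(P[...,0]<.95)&(abs(P[...,1])<.7)
    k,l,s,c=cv2.connectedComponentsWithStats(ok.astype('uint8'),connectivity=4)
    for i in range(1,k):
        if s[i,4]<60: continue
        q=P[l==i]; zt=np.percentile(q[:,2],98); r=q[q[:,2]>.05]
        if len(r)<10: r=q
        f=circ(r[:,:2]); h=np.median(hsv[l==i],0)
        print(n,c[i].round(),s[i,4],'ztop %.3f'%zt,'fit',f.round(4),'mean',q.mean(0).round(3),'hsv',h)
    # pegs
    ok=(z['d']>0)&(P[...,2]>.028)&(P[...,2]<.08)&(hsv[...,1]<90)&(P[...,0]>.5)&(P[...,0]<.8)&(abs(P[...,1])<.3)
    k,l,s,c=cv2.connectedComponentsWithStats(ok.astype('uint8'))
    for i in range(1,k):
        if 15<s[i,4]<300: q=P[l==i]; print('peg',n,c[i].round(),s[i,4],np.median(q,0).round(4),q[:,2].max().round(3))
E
```

```text
scene [505. 145.] 217 ztop 0.035 fit [0.3247 0.825  0.2418] mean [0.267 0.594 0.031] hsv [ 70. 129.  73.]
scene [468. 139.] 63 ztop 0.036 fit [-0.5417  0.5964  0.7537] mean [0.206 0.503 0.03 ] hsv [ 12. 187. 108.]
scene [600. 198.] 5815 ztop 0.159 fit [-6.0790000e-01 -2.3440689e+03  2.3446777e+03] mean [0.62  0.604 0.095] hsv [30. 28. 36.]
scene [238. 178.] 1117 ztop 0.118 fit [ 0.3499 -0.2008  0.0415] mean [ 0.343 -0.21   0.08 ] hsv [ 86. 213.  49.]
scene [455. 179.] 796 ztop 0.118 fit [0.4571 0.3325 0.0238] mean [0.466 0.327 0.08 ] hsv [ 10. 185.  27.]
scene [356. 186.] 1022 ztop 0.118 fit [0.4322 0.0805 0.0297] mean [0.443 0.077 0.081] hsv [ 10. 175.  29.]
scene [282. 197.] 435 ztop 0.118 fit [ 0.4399 -0.1069  0.0134] mean [ 0.447 -0.107  0.079] hsv [  9. 187.  28.]
scene [402. 197.] 685 ztop 0.040 fit [0.4552 0.2024 0.0353] mean [0.457 0.195 0.036] hsv [ 16. 154. 122.]
scene [506. 196.] 306 ztop 0.029 fit [0.4915 0.465  0.0438] mean [0.493 0.465 0.027] hsv [ 20. 137. 185.]
scene [193. 204.] 692 ztop 0.118 fit [ 0.4252 -0.3217  0.0183] mean [ 0.429 -0.32   0.078] hsv [  9. 179.  2
[... 3341 characters left out ...]
.3367 0.0236] mean [0.453 0.338 0.081] hsv [ 16. 144. 100.]
side [ 46. 378.] 2175 ztop 0.160 fit [0.6388 0.586  0.0415] mean [0.653 0.6   0.129] hsv [ 38.  19. 132.]
side [193. 363.] 172 ztop 0.029 fit [0.4881 0.4687 0.0441] mean [0.505 0.434 0.026] hsv [ 22.  114.  206.5]
side [206. 386.] 120 ztop 0.029 fit [0.4796 0.4626 0.0334] mean [0.452 0.452 0.026] hsv [ 22. 112. 208.]
side [163. 390.] 97 ztop 0.028 fit [0.4933 0.4652 0.0441] mean [0.517 0.5   0.026] hsv [ 22. 115. 206.]
peg side [311. 168.] 37 [ 0.6067 -0.1588  0.0529] 0.073
peg side [290. 183.] 34 [ 0.6236 -0.0752  0.0541] 0.076
peg side [268. 198.] 34 [0.64   0.0075 0.0527] 0.076
peg side [243. 215.] 38 [0.6566 0.0906 0.0554] 0.075
```

```bash
python3 -c "
import cv2
im=cv2.imread('pics/scene0.png')[130:310,130:480];cv2.imwrite('pics/c1.png',cv2.resize(im,None,fx=2.2,fy=2.2))"
```

```text
(no output)
```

View pics/c1.png

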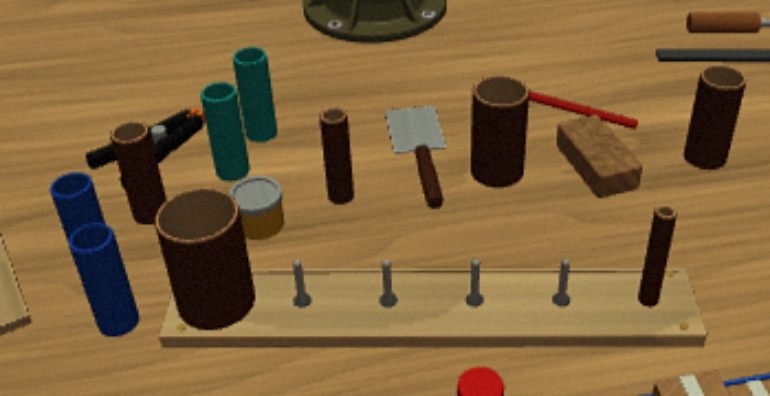

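The crop confirms the choice. The brown 40 mm tube is at crop (138,172), and the turquoise and blue look-alikes at (225,130), (256,95), (80,230) and (104,280) are left alone. The 76 mm sleeve is at the low-y end, so from there pegs 1 to 4 take 63, 51, 40 and 30.

```bash
cat > plan.py <<'E'
import sys; from h import *
from scipy.spatial.transform import Rotation as Ro
YAW=78.7
Pt={'s63':(.431,.0828),'s51':(.4557,.3346),'s40':(.424,-.3195),'s30':(.439,-.105),
'p1':(.6092,-.1614),'p2':(.6262,-.078),'p3':(.6425,.0048),'p4':(.659,.0875)}
def plan(wps,o=None):
    o=o or env.get_obs(); p=o['tool_pos']; R=Ro.from_euler('xyz',o['tool_rot'],degrees=True).as_matrix(); y=o['tool_rot'][2]
    print(o['time_s'],p.round(4),o['tool_rot'].round(2),'w',round(o['grip_width'],4),'F',o['force'].round(1),round(o['grasp_force'],1))
    for x,yy,z,yaw in wps:
        t=np.array([x,yy,z]); print('shift mm',((t-p)@R*1e3).round(1),'turn',round(-np.radians(yaw-y),3))
        p=t;y=yaw;R=Ro.from_euler('xyz',[180,0,yaw],degrees=True).as_matrix()
E
python3 - <<'E'
from plan import *
x,y=Pt['s40']; plan([(.30,-.47,.22,49),(x,y,.22,YAW),(x,y,.079,YAW)])
E
```

```text
0.1 [ 0.2225 -0.6102  0.205 ] [-1.799e+02  1.000e-02  2.004e+01] w 0.0869 F [ 0.4 -0.4 -0. ] 0.0
shift mm [ 120.8 -105.1  -14.9] turn -0.505
shift mm [194.9  -5.2  -0. ] turn -0.518
shift mm [  0.  -0. 141.] turn -0.0
```

Emit:
{"api": "arm_command", "payload": {
  "series": [
    [[24, -21, -3], -0.1],
    [[48, -42, -6], -0.2],
    [[72, -63, -9], -0.3],
    [[97, -84, -12], -0.4],
    [[121, -105, -15], -0.505]
  ],
  "grip": -1
}}

```text
time_s: 0.6
tool_pos: [0.3008, -0.469, 0.2206]
tool_rot: [-180.0, -0.0, 49.2]
force: [0.3, 0.8, 0.0]
grip_width: 0.087
grasp_force: 0.0
```

Emit:
{"api": "arm_command", "payload": {
  "series": [
    [[40, -1, 0], -0.1],
    [[80, -2, 0], -0.2],
    [[120, -3, 0], -0.3],
    [[160, -4, 0], -0.41],
    [[195, -5, 0], -0.518]
  ]
}}

```text
time_s: 1.1
tool_pos: [0.4257, -0.318, 0.2207]
tool_rot: [-180.0, -0.0, 79.0]
force: [0.9, -0.7, -0.4]
grip_width: 0.0871
grasp_force: 0.0
```

```bash
python3 - <<'E'
from plan import *
x,y=Pt['s40']; plan([(x,y,.079,YAW)]); shot('wrist','w1')
E
```

```text
1.1 [ 0.4257 -0.318   0.2207] [-1.7999e+02 -2.0000e-02  7.8980e+01] w 0.0871 F [ 0.9 -0.7 -0.4] 0.0
shift mm [ -1.8  -1.3 141.7] turn 0.005
```

View pics/w1.png

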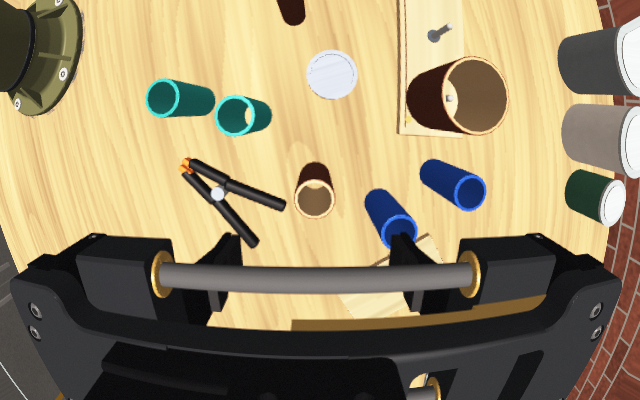

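The wrist view shows the brown 40 mm rim at (314,200), a blue tube at (397,233) and pliers at (230,200). I'll cast the rims to z=0.115 to check the position and the blue tube's clearance.

```bash
cat >> plan.py <<'E'
def wray(u,v,z,o=None):
    o=o or env.get_obs(); c=viewer.calibration('wrist');K=c['K'];H=c['hand_eye']
    a=np.array([(u-K[0,2])/K[0,0],(v-K[1,2])/K[1,1]]);r=np.hypot(*a)
    s=np.sin(r)/r if r>1e-9 else 1
    d=np.array([a[0]*s,-a[1]*s,-np.cos(r)])
    R=Ro.from_euler('xyz',o['tool_rot'],degrees=True).as_matrix()
    D=R@H[:3,:3]@d; C=R@H[:3,3]+o['tool_pos']; return (C+D*(z-C[2])/D[2]).round(4)
E
python3 - <<'E'
from plan import *
for u,v,z in((314,200,.115),(397,233,.115),(242,115,.115),(473,96,.133)): print(wray(u,v,z))
E
```

```text
[ 0.4281 -0.314   0.115 ]
[ 0.5045 -0.363   0.115 ]
[ 0.3772 -0.2219  0.115 ]
[ 0.592 -0.237  0.133]
```

Emit:
{"api": "arm_command", "payload": {
  "series": [
    [[0, 0, 40], 0],
    [[0, 0, 80], 0],
    [[0, 0, 115], 0],
    [[0, 0, 142], 0],
    [[0, 0, 142], 0]
  ]
}}

```text
time_s: 1.65
tool_pos: [0.4214, -0.3181, 0.0747]
tool_rot: [-179.6, -0.2, 78.6]
force: [-0.6, 0.1, -0.3]
grip_width: 0.0869
grasp_force: 0.0
```

Emit:
{"api": "arm_command", "payload": {
  "series": [
    [[0, 0, 0], 0],
    [[0, 0, 0], 0],
    [[0, 0, 0], 0],
    [[0, 0, 0], 0],
    [[0, 0, 0], 0]
  ],
  "grip": 1,
  "grip_force": 15
}}

```text
time_s: 2.15
tool_pos: [0.4251, -0.3205, 0.0798]
tool_rot: [179.9, 0.1, 78.7]
force: [0.8, 0.5, -0.2]
grip_width: 0.0551
grasp_force: 0.0
```

Emit:
{"api": "arm_command", "payload": {
  "series": [
    [[0, 0, 0], 0],
    [[0, 0, 0], 0],
    [[0, 0, 0], 0],
    [[0, 0, 0], 0],
    [[0, 0, 0], 0]
  ]
}}

```text
time_s: 2.65
tool_pos: [0.4247, -0.3202, 0.0791]
tool_rot: [180.0, 0.0, 78.7]
force: [-0.6, -1.0, 1.7]
grip_width: 0.0397
grasp_force: 15.0
```

Gripped at 39.7 mm, so I'll lift it and check.

Emit:
{"api": "arm_command", "payload": {
  "series": [
    [[0, 0, -25], 0],
    [[0, 0, -60], 0],
    [[0, 0, -100], 0],
    [[0, 0, -135], 0],
    [[0, 0, -150], 0]
  ]
}}

```text
time_s: 3.15
tool_pos: [0.426, -0.321, 0.2325]
tool_rot: [179.7, 0.2, 78.7]
force: [0.8, 0.3, -0.5]
grip_width: 0.0396
grasp_force: 15.0
```

```bash
python3 - <<'E'
from plan import *
x,y=Pt['p3']; plan([(.53,-.157,.23,YAW),(x,y,.23,YAW),(x,y,.098,YAW)]); shot('wrist','w2')
E
```

```text
3.15 [ 0.426  -0.321   0.2325] [1.7973e+02 1.5000e-01 7.8660e+01] w 0.0396 F [ 0.8  0.3 -0.5] 15.0
shift mm [181.2  69.7   2.3] turn -0.001
shift mm [180.7  78.6   0. ] turn -0.0
shift mm [  0.  -0. 132.] turn -0.0
```

View pics/w2.png

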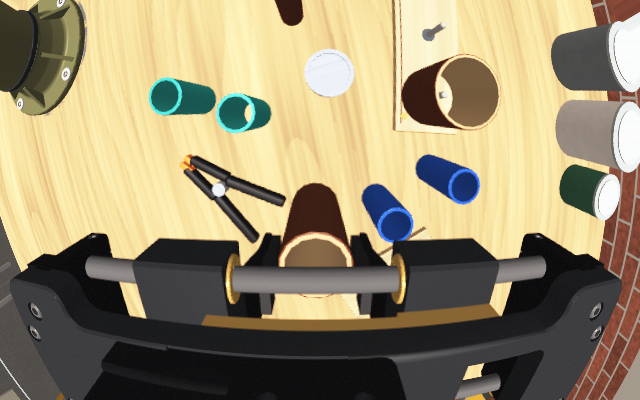

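The 40 mm sleeve is held, with its rim at about (316,266). I'll carry it toward peg 3.

Emit:
{"api": "arm_command", "payload": {
  "series": [
    [[25, 10, 0], 0],
    [[65, 25, 1], 0],
    [[105, 40, 2], 0],
    [[145, 55, 2], 0],
    [[181, 70, 2], 0]
  ]
}}

```text
time_s: 3.7
tool_pos: [0.5288, -0.1542, 0.2249]
tool_rot: [-179.9, -0.0, 78.7]
force: [0.4, -1.2, -0.8]
grip_width: 0.0394
grasp_force: 15.0
```

Emit:
{"api": "arm_command", "payload": {
  "series": [
    [[40, 17, 0], 0],
    [[80, 35, 0], 0],
    [[120, 52, 0], 0],
    [[160, 70, 0], 0],
    [[181, 79, 0], 0]
  ]
}}

```text
time_s: 4.2
tool_pos: [0.6422, 0.0104, 0.2243]
tool_rot: [-179.8, -0.1, 78.9]
force: [0.4, 0.1, -0.5]
grip_width: 0.0395
grasp_force: 15.0
```

Emit:
{"api": "arm_command", "payload": {
  "series": [
    [[0, 0, 0], 0],
    [[0, 0, 0], 0],
    [[0, 0, 0], 0],
    [[0, 0, 0], 0],
    [[0, 0, 0], 0]
  ]
}}

```text
time_s: 4.7
tool_pos: [0.6417, 0.004, 0.227]
tool_rot: [180.0, 0.0, 78.5]
force: [0.6, 0.9, -0.8]
grip_width: 0.0392
grasp_force: 15.0
```

```bash
python3 - <<'E'
from plan import *
o=env.get_obs(); im,d=shot('wrist','w3'); shot('scene','s3')
print('rim',wray(316,266,o['tool_pos'][2]+.036,o)); 
x,y=Pt['p3']; plan([(x,y,.098,YAW)])
z=np.load('pics/s3.npz');P=cloud('scene',z['d'])
m=(z['d']>0)&(P[...,2]>.13)&(P[...,2]<.21)&(np.hypot(P[...,0]-x,P[...,1]-y)<.035)
print(m.sum(),circ(P[m][:,:2]),P[m][:,2].min())
E
```

```text
rim [0.6414 0.0048 0.263 ]
4.8 [0.6418 0.0046 0.2271] [1.7998e+02 3.0000e-02 7.8580e+01] w 0.0393 F [ 0.7  0.3 -0.8] 15.0
shift mm [  0.4   0.6 129.1] turn -0.002
493 [0.64094083 0.00255346 0.0196405 ] 0.14963766009720958
```

View pics/s3.png

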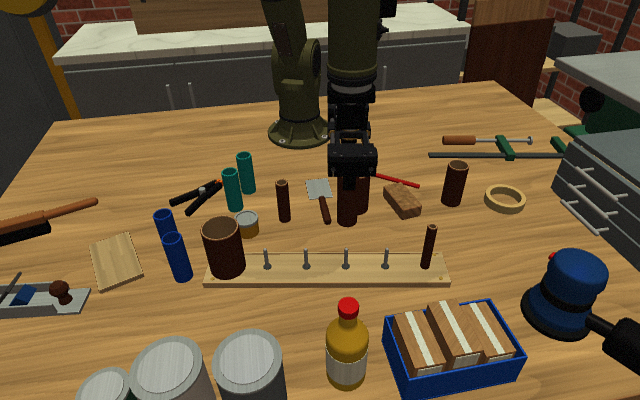

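In the scene frame the sleeve at (346,205) lines up with peg 3 at (346,257), within 2 mm. Next I lower it.

Emit:
{"api": "arm_command", "payload": {
  "series": [
    [[0, 0, 30], 0],
    [[0, 0, 65], 0],
    [[0, 0, 95], 0],
    [[0, 0, 115], 0],
    [[0, 0, 120], 0]
  ]
}}

```text
time_s: 5.3
tool_pos: [0.64, 0.0048, 0.1041]
tool_rot: [-179.7, 0.1, 78.6]
force: [0.5, 0.2, 0.2]
grip_width: 0.0393
grasp_force: 15.0
```

Emit:
{"api": "arm_command", "payload": {
  "series": [
    [[0, 0, 2], 0],
    [[0, 0, 4], 0],
    [[0, 0, 6], 0],
    [[0, 0, 8], 0],
    [[0, 0, 8], 0]
  ]
}}

```text
time_s: 5.8
tool_pos: [0.6421, 0.0054, 0.0992]
tool_rot: [180.0, 0.0, 78.7]
force: [0.3, 0.6, -1.2]
grip_width: 0.0392
grasp_force: 15.0
```

Emit:
{"api": "arm_command", "payload": {
  "series": [
    [[0, 0, 1], 0],
    [[0, 0, 2], 0],
    [[0, 0, 2], 0],
    [[0, 0, 2], 0],
    [[0, 0, 2], 0]
  ]
}}

```text
time_s: 6.3
tool_pos: [0.6421, 0.0055, 0.0972]
tool_rot: [180.0, 0.0, 78.7]
force: [-1.0, 0.0, 1.2]
grip_width: 0.0397
grasp_force: 15.0
```

Emit:
{"api": "arm_command", "payload": {
  "series": [
    [[0, 0, 0], 0],
    [[0, 0, 0], 0],
    [[0, 0, 0], 0],
    [[0, 0, 0], 0],
    [[0, 0, 0], 0]
  ],
  "grip": 0.4
}}

```text
time_s: 6.8
tool_pos: [0.6421, 0.0055, 0.0971]
tool_rot: [180.0, 0.0, 78.7]
force: [-0.0, -0.4, 3.4]
grip_width: 0.0398
grasp_force: 15.0
```

Emit:
{"api": "arm_command", "payload": {
  "series": [
    [[0, 0, 0], 0],
    [[0, 0, -30], 0],
    [[0, 0, -70], 0],
    [[0, 0, -110], 0],
    [[0, 0, -120], 0]
  ]
}}

```text
time_s: 7.3
tool_pos: [0.6441, 0.006, 0.2217]
tool_rot: [179.6, -0.1, 78.7]
force: [1.1, -0.2, -0.0]
grip_width: 0.0391
grasp_force: 15.0
```

```bash
python3 - <<'E'
from plan import *
x,y=Pt['s30']; plan([(.54,-.05,.22,YAW),(x,y,.22,YAW),(x,y,.079,YAW)])
z={};z['im'],z['d']=shot('scene','s4');P=cloud('scene',z['d']);x,y=Pt['p3']
m=(z['d']>0)&(P[...,2]>.06)&(P[...,2]<.145)&(np.hypot(P[...,0]-x,P[...,1]-y)<.035)
print(m.sum(),circ(P[m][:,:2]),P[m][:,2].max())
E
```

```text
7.3 [0.6441 0.006  0.2217] [ 1.796e+02 -8.000e-02  7.866e+01] w 0.0391 F [ 1.1 -0.2 -0. ] 15.0
shift mm [-75.4 -91.1   1. ] turn -0.001
shift mm [-73.7 -88.3  -0. ] turn -0.0
shift mm [  0.  -0. 141.] turn -0.0
29 [ 0.65229423 -0.00340234  0.00980843] 0.14499092840019345
```

Grip 0.4 means only 26 mm open, so the sleeve came up with the tool. I'll lower it again and open properly.

Emit:
{"api": "arm_command", "payload": {
  "series": [
    [[0, 0, 30], 0],
    [[0, 0, 65], 0],
    [[0, 0, 95], 0],
    [[0, 0, 115], 0],
    [[0, 0, 120], 0]
  ]
}}

```text
time_s: 7.85
tool_pos: [0.6394, 0.0056, 0.0943]
tool_rot: [-179.7, 0.1, 78.7]
force: [-5.6, -0.3, 16.1]
grip_width: 0.0395
grasp_force: 15.0
```

Emit:
{"api": "arm_command", "payload": {
  "series": [
    [[0, 0, 0], 0],
    [[0, 0, 0], 0],
    [[0, 0, 0], 0],
    [[0, 0, 0], 0],
    [[0, 0, 0], 0]
  ]
}}

```text
time_s: 8.35
tool_pos: [0.6419, 0.0053, 0.0967]
tool_rot: [-180.0, 0.0, 78.7]
force: [0.3, 0.0, -0.6]
grip_width: 0.0394
grasp_force: 15.0
```

Emit:
{"api": "arm_command", "payload": {
  "series": [
    [[0, 0, 0], 0],
    [[0, 0, 0], 0],
    [[0, 0, 0], 0],
    [[0, 0, 0], 0],
    [[0, 0, 0], 0]
  ],
  "grip": -0.4
}}

```text
time_s: 8.85
tool_pos: [0.642, 0.0055, 0.097]
tool_rot: [180.0, 0.0, 78.7]
force: [-0.7, -0.7, 0.1]
grip_width: 0.0603
grasp_force: 0.0
```

Emit:
{"api": "arm_command", "payload": {
  "series": [
    [[0, 0, -20], 0],
    [[0, 0, -50], 0],
    [[0, 0, -90], 0],
    [[0, 0, -120], 0],
    [[0, 0, -120], 0]
  ]
}}

```text
time_s: 9.35
tool_pos: [0.6447, 0.0061, 0.2226]
tool_rot: [179.5, -0.1, 78.7]
force: [0.6, 1.2, 0.1]
grip_width: 0.0611
grasp_force: 0.0
```

Emit:
{"api": "arm_command", "payload": {
  "series": [
    [[-18, -22, 0], 0],
    [[-38, -45, 0], 0],
    [[-56, -68, 0], 0],
    [[-75, -90, 0], 0],
    [[-75, -90, 0], 0]
  ]
}}

```text
time_s: 9.85
tool_pos: [0.5361, -0.0534, 0.2163]
tool_rot: [-179.9, 0.2, 78.4]
force: [0.2, 0.2, -0.3]
grip_width: 0.0611
grasp_force: 0.0
```

Emit:
{"api": "arm_command", "payload": {
  "series": [
    [[-18, -22, 0], 0],
    [[-38, -45, 0], 0],
    [[-56, -68, 0], 0],
    [[-73, -88, 0], 0],
    [[-73, -88, 0], 0]
  ]
}}

```text
time_s: 10.35
tool_pos: [0.4363, -0.1066, 0.2166]
tool_rot: [-179.9, 0.1, 78.4]
force: [0.7, 0.2, 0.2]
grip_width: 0.0607
grasp_force: 0.0
```

```bash
python3 - <<'E'
from plan import *
x,y=Pt['s30']; plan([(x,y,.079,YAW)])
z={};z['im'],z['d']=shot('scene','s5');P=cloud('scene',z['d']);x,y=Pt['p3']
m=(z['d']>0)&(P[...,2]>.06)&(P[...,2]<.145)&(np.hypot(P[...,0]-x,P[...,1]-y)<.035)
print(m.sum(),circ(P[m][:,:2]),P[m][:,2].max())
E
```

```text
10.35 [ 0.4363 -0.1066  0.2166] [-1.7995e+02  1.2000e-01  7.8430e+01] w 0.0607 F [0.7 0.2 0.2] 0.0
shift mm [  2.4   2.5 137.6] turn -0.005
717 [0.64273963 0.00307662 0.0182446 ] 0.1373536232797482
```

View pics/s5.png

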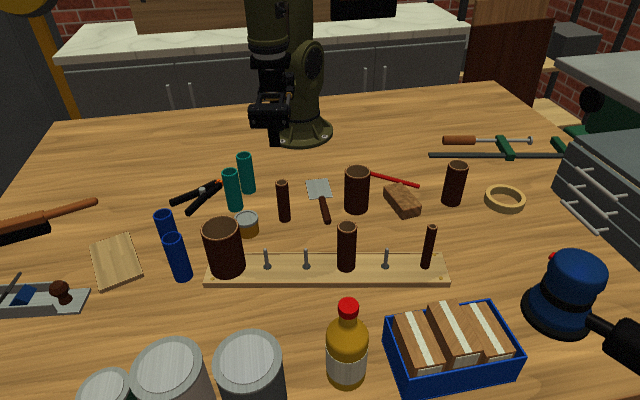

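The 40 mm sleeve stands on peg 3 at (346,247), with its top at 0.135 m. Next is the 30 mm one at (283,200).

Emit:
{"api": "arm_command", "payload": {
  "series": [
    [[1, 1, 40], 0],
    [[2, 1, 80], 0],
    [[2, 1, 115], 0],
    [[2, 1, 137], 0],
    [[2, 1, 137], 0]
  ]
}}

```text
time_s: 10.9
tool_pos: [0.4381, -0.1008, 0.0768]
tool_rot: [-179.6, -0.1, 78.8]
force: [-0.3, -0.2, -0.2]
grip_width: 0.0607
grasp_force: 0.0
```

Emit:
{"api": "arm_command", "payload": {
  "series": [
    [[0, 0, 0], 0],
    [[0, 0, 0], 0],
    [[0, 0, 0], 0],
    [[0, 0, 0], 0],
    [[0, 0, 0], 0]
  ],
  "grip": 1
}}

```text
time_s: 11.4
tool_pos: [0.4401, -0.1031, 0.0806]
tool_rot: [179.9, 0.0, 78.6]
force: [-0.3, 0.4, 1.7]
grip_width: 0.0296
grasp_force: 15.1
```

Emit:
{"api": "arm_command", "payload": {
  "series": [
    [[0, 0, 0], 0],
    [[0, 0, 0], 0],
    [[0, 0, 0], 0],
    [[0, 0, 0], 0],
    [[0, 0, 0], 0]
  ]
}}

```text
time_s: 11.9
tool_pos: [0.4402, -0.103, 0.0805]
tool_rot: [179.9, 0.0, 78.7]
force: [-1.0, -0.4, 5.6]
grip_width: 0.0297
grasp_force: 15.0
```

Emit:
{"api": "arm_command", "payload": {
  "series": [
    [[0, 0, -25], 0],
    [[0, 0, -60], 0],
    [[0, 0, -100], 0],
    [[0, 0, -135], 0],
    [[0, 0, -150], 0]
  ]
}}

```text
time_s: 12.4
tool_pos: [0.441, -0.1031, 0.233]
tool_rot: [179.7, 0.1, 78.7]
force: [0.8, 1.1, -1.2]
grip_width: 0.0295
grasp_force: 15.0
```

```bash
python3 - <<'E'
from plan import *
x,y=Pt['p4']; plan([(.55,-.01,.232,YAW),(x,y,.232,YAW),(x,y,.105,YAW)])
E
```

```text
12.4 [ 0.441  -0.1031  0.233 ] [1.7974e+02 6.0000e-02 7.8650e+01] w 0.0295 F [ 0.8  1.1 -1.2] 15.0
shift mm [112.7  88.5   1.3] turn -0.001
shift mm [117.   87.8   0. ] turn -0.0
shift mm [  0.  -0. 127.] turn -0.0
```

Emit:
{"api": "arm_command", "payload": {
  "series": [
    [[22, 17, -4], 0],
    [[48, 37, -8], 0],
    [[75, 59, -10], 0],
    [[100, 78, -10], 0],
    [[113, 88, -10], 0]
  ]
}}

```text
time_s: 12.9
tool_pos: [0.5493, -0.0068, 0.2393]
tool_rot: [-180.0, -0.1, 78.8]
force: [0.4, -0.5, -0.9]
grip_width: 0.0294
grasp_force: 15.0
```

Emit:
{"api": "arm_command", "payload": {
  "series": [
    [[25, 19, 0], 0],
    [[55, 41, 0], 0],
    [[85, 64, 0], 0],
    [[110, 83, 0], 0],
    [[117, 88, 0], 0]
  ]
}}

```text
time_s: 13.4
tool_pos: [0.6583, 0.0914, 0.238]
tool_rot: [-179.9, -0.1, 78.9]
force: [-0.3, -0.2, -0.2]
grip_width: 0.0296
grasp_force: 15.0
```

Emit:
{"api": "arm_command", "payload": {
  "series": [
    [[0, 0, 0], 0],
    [[0, 0, 0], 0],
    [[0, 0, 0], 0],
    [[0, 0, 0], 0],
    [[0, 0, 0], 0]
  ]
}}

```text
time_s: 13.9
tool_pos: [0.6573, 0.087, 0.2404]
tool_rot: [180.0, 0.0, 78.6]
force: [-0.2, 0.1, 0.9]
grip_width: 0.0292
grasp_force: 15.0
```

```bash
python3 - <<'E'
from plan import *
x,y=Pt['p4']; plan([(x,y,.099,YAW)])
z={};z['im'],z['d']=shot('scene','s6');P=cloud('scene',z['d'])
m=(z['d']>0)&(P[...,2]>.14)&(P[...,2]<.23)&(np.hypot(P[...,0]-x,P[...,1]-y)<.03)
print(m.sum(),circ(P[m][:,:2]),P[m][:,2].min())
E
```

```text
13.9 [0.6573 0.087  0.2404] [1.7996e+02 4.0000e-02 7.8580e+01] w 0.0292 F [-0.2  0.1  0.9] 15.0
shift mm [  0.9   1.5 141.4] turn -0.002
440 [0.65575145 0.08322063 0.01461936] 0.16135004707410971
```

Emit:
{"api": "arm_command", "payload": {
  "series": [
    [[2, 2, 30], 0],
    [[2, 2, 70], 0],
    [[2, 2, 105], 0],
    [[2, 2, 130], 0],
    [[2, 2, 134], 0]
  ]
}}

```text
time_s: 14.45
tool_pos: [0.6573, 0.0884, 0.1022]
tool_rot: [-179.7, 0.1, 78.6]
force: [-0.4, -0.9, -0.4]
grip_width: 0.0296
grasp_force: 15.0
```

Emit:
{"api": "arm_command", "payload": {
  "series": [
    [[0, 0, 2], 0],
    [[0, 0, 4], 0],
    [[0, 0, 6], 0],
    [[0, 0, 8], 0],
    [[0, 0, 8], 0]
  ]
}}

```text
time_s: 14.95
tool_pos: [0.6604, 0.0897, 0.0988]
tool_rot: [179.9, -0.0, 78.7]
force: [0.3, 0.1, 0.7]
grip_width: 0.0293
grasp_force: 15.0
```

Emit:
{"api": "arm_command", "payload": {
  "series": [
    [[0, 0, 0], 0],
    [[0, 0, 0], 0],
    [[0, 0, 0], 0],
    [[0, 0, 0], 0],
    [[0, 0, 0], 0]
  ]
}}

```text
time_s: 15.45
tool_pos: [0.6603, 0.0898, 0.0987]
tool_rot: [179.9, -0.0, 78.7]
force: [-1.2, -0.5, 6.6]
grip_width: 0.0295
grasp_force: 15.0
```

Emit:
{"api": "arm_command", "payload": {
  "series": [
    [[0, 0, 0], 0],
    [[0, 0, 0], 0],
    [[0, 0, 0], 0],
    [[0, 0, 0], 0],
    [[0, 0, 0], 0]
  ],
  "grip": -0.4
}}

```text
time_s: 15.95
tool_pos: [0.6596, 0.0895, 0.0975]
tool_rot: [-180.0, 0.0, 78.7]
force: [-0.1, -0.2, -0.2]
grip_width: 0.0582
grasp_force: 0.0
```

Emit:
{"api": "arm_command", "payload": {
  "series": [
    [[0, 0, -20], 0],
    [[0, 0, -50], 0],
    [[0, 0, -90], 0],
    [[0, 0, -120], 0],
    [[0, 0, -125], 0]
  ]
}}

```text
time_s: 16.45
tool_pos: [0.6618, 0.0905, 0.2278]
tool_rot: [179.6, -0.1, 78.7]
force: [-0.0, -0.9, 0.1]
grip_width: 0.061
grasp_force: 0.0
```

```bash
python3 - <<'E'
from plan import *
x,y=Pt['s63']; plan([(.54,.085,.222,YAW),(x,y,.222,YAW)])
E
```

```text
16.45 [0.6618 0.0905 0.2278] [ 1.7961e+02 -1.4000e-01  7.8660e+01] w 0.061 F [-0.  -0.9  0.1] 0.0
shift mm [ -29.4 -118.4    4.9] turn -0.001
shift mm [ -23.5 -106.5   -0. ] turn -0.0
```

Emit:
{"api": "arm_command", "payload": {
  "series": [
    [[-6, -25, 1], 0],
    [[-14, -55, 2], 0],
    [[-22, -85, 3], 0],
    [[-29, -115, 3], 0],
    [[-29, -118, 3], 0]
  ],
  "grip": -1
}}

```text
time_s: 16.95
tool_pos: [0.5351, 0.0842, 0.219]
tool_rot: [-179.9, 0.2, 78.7]
force: [-0.3, -0.2, -0.5]
grip_width: 0.0856
grasp_force: 0.0
```

Emit:
{"api": "arm_command", "payload": {
  "series": [
    [[-6, -25, 0], 0],
    [[-12, -55, 0], 0],
    [[-18, -85, 0], 0],
    [[-23, -106, 0], 0],
    [[-23, -106, 0], 0]
  ]
}}

```text
time_s: 17.45
tool_pos: [0.4284, 0.0823, 0.2197]
tool_rot: [180.0, 0.1, 78.6]
force: [0.2, 0.3, 0.1]
grip_width: 0.0869
grasp_force: 0.0
```

```bash
python3 - <<'E'
from plan import *
x,y=Pt['s63']; o=env.get_obs(); plan([(x,y,.079,YAW)],o)
shot('wrist','w7')
z={};z['im'],z['d']=shot('scene','s7');P=cloud('scene',z['d'])
for n in('p3','p4'):
    x,y=Pt[n]
    m=(z['d']>0)&(P[...,2]>.06)&(P[...,2]<.15)&(np.hypot(P[...,0]-x,P[...,1]-y)<.035)
    print(n,m.sum(),circ(P[m][:,:2]),P[m][:,2].max())
E
```

```text
17.45 [0.4284 0.0823 0.2197] [1.7998e+02 1.5000e-01 7.8640e+01] w 0.0869 F [0.2 0.3 0.1] 0.0
shift mm [  1.4   2.4 140.7] turn -0.001
p3 715 [0.64266859 0.00306504 0.01828273] 0.13790698734686557
p4 499 [0.66023947 0.08546737 0.013347  ] 0.1371803752730586
```

View pics/w7.png

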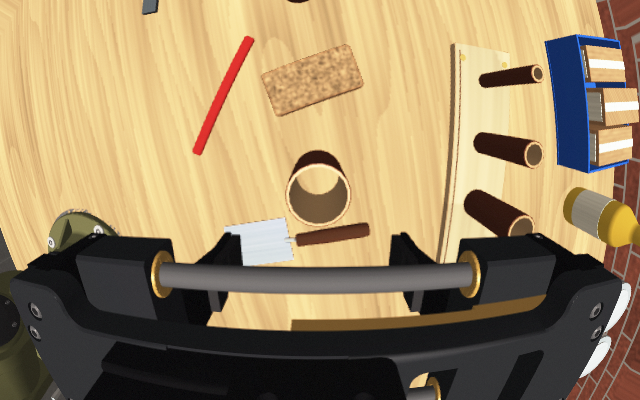

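The 63 mm rim at (318,192) is centred between the fingers. The 30 and 40 mm sleeves stand well on their pegs on the right. Descending now.

Emit:
{"api": "arm_command", "payload": {
  "series": [
    [[1, 1, 30], 0],
    [[1, 2, 70], 0],
    [[1, 2, 110], 0],
    [[1, 2, 140], 0],
    [[1, 2, 140], 0]
  ]
}}

```text
time_s: 18.05
tool_pos: [0.4293, 0.0834, 0.0761]
tool_rot: [-179.5, -0.0, 78.7]
force: [-0.3, -0.6, 0.9]
grip_width: 0.0873
grasp_force: 0.0
```

Emit:
{"api": "arm_command", "payload": {
  "series": [
    [[0, 0, 0], 0],
    [[0, 0, 0], 0],
    [[0, 0, 0], 0],
    [[0, 0, 0], 0],
    [[0, 0, 0], 0]
  ],
  "grip": 1
}}

```text
time_s: 18.55
tool_pos: [0.433, 0.0834, 0.0811]
tool_rot: [179.9, -0.0, 78.6]
force: [-1.0, 0.1, 4.9]
grip_width: 0.0624
grasp_force: 15.0
```

Emit:
{"api": "arm_command", "payload": {
  "series": [
    [[0, 0, 0], 0],
    [[0, 0, 0], 0],
    [[0, 0, 0], 0],
    [[0, 0, 0], 0],
    [[0, 0, 0], 0]
  ]
}}

```text
time_s: 19.05
tool_pos: [0.4331, 0.0835, 0.081]
tool_rot: [179.9, -0.0, 78.7]
force: [-0.8, 0.5, 5.6]
grip_width: 0.0623
grasp_force: 15.0
```

Emit:
{"api": "arm_command", "payload": {
  "series": [
    [[0, 0, -25], 0],
    [[0, 0, -60], 0],
    [[0, 0, -100], 0],
    [[0, 0, -140], 0],
    [[0, 0, -160], 0]
  ]
}}

```text
time_s: 19.55
tool_pos: [0.4334, 0.0835, 0.2433]
tool_rot: [179.7, -0.0, 78.7]
force: [0.5, -0.6, -1.5]
grip_width: 0.0618
grasp_force: 15.0
```

```bash
python3 - <<'E'
from plan import *
x,y=Pt['p1']; plan([(.52,-.04,.24,YAW),(x,y,.24,YAW),(x,y,.099,YAW)])
E
```

```text
19.55 [0.4334 0.0835 0.2433] [179.72  -0.    78.66] w 0.0618 F [ 0.5 -0.6 -1.5] 15.0
shift mm [-104.   109.2    3.8] turn -0.001
shift mm [-101.6  111.3    0. ] turn -0.0
shift mm [  0.  -0. 141.] turn -0.0
```

Emit:
{"api": "arm_command", "payload": {
  "series": [
    [[-22, 23, 0], 0],
    [[-50, 52, 0], 0],
    [[-75, 80, 0], 0],
    [[-98, 103, 0], 0],
    [[-104, 109, 0], 0]
  ]
}}

```text
time_s: 20.05
tool_pos: [0.5194, -0.0445, 0.239]
tool_rot: [-180.0, 0.0, 78.3]
force: [0.2, -0.3, -1.2]
grip_width: 0.0623
grasp_force: 15.0
```

Emit:
{"api": "arm_command", "payload": {
  "series": [
    [[-22, 24, 0], 0],
    [[-50, 55, 0], 0],
    [[-75, 82, 0], 0],
    [[-96, 105, 0], 0],
    [[-102, 111, 0], 0]
  ]
}}

```text
time_s: 20.55
tool_pos: [0.6078, -0.1654, 0.2387]
tool_rot: [-179.9, 0.0, 78.4]
force: [1.0, 0.4, -1.1]
grip_width: 0.0624
grasp_force: 15.0
```

Emit:
{"api": "arm_command", "payload": {
  "series": [
    [[0, 0, 0], 0],
    [[0, 0, 0], 0],
    [[0, 0, 0], 0],
    [[0, 0, 0], 0],
    [[0, 0, 0], 0]
  ]
}}

```text
time_s: 21.05
tool_pos: [0.6071, -0.1612, 0.2404]
tool_rot: [180.0, 0.0, 78.7]
force: [0.6, -0.1, -1.2]
grip_width: 0.0622
grasp_force: 15.0
```

```bash
python3 - <<'E'
from plan import *
x,y=Pt['p1']; plan([(x,y,.099,YAW)])
z={};z['im'],z['d']=shot('scene','s8');P=cloud('scene',z['d'])
m=(z['d']>0)&(P[...,2]>.165)&(P[...,2]<.23)&(np.hypot(P[...,0]-x,P[...,1]-y)<.045)
print(m.sum(),circ(P[m][:,:2]),P[m][:,2].min())
E
```

```text
21.05 [ 0.6071 -0.1612  0.2404] [1.7997e+02 3.0000e-02 7.8720e+01] w 0.0622 F [ 0.6 -0.1 -1.2] 15.0
shift mm [  0.3   2.  141.4] turn 0.0
879 [ 0.60509628 -0.16366646  0.03126558] 0.16525466482251105
```

View pics/s8.png

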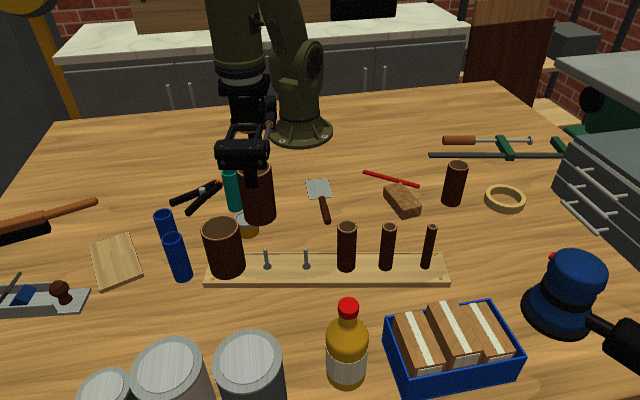

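The 63 mm sleeve hangs above peg 1 at (266,257), within 4 mm, and clear of the 76 mm one. Lowering.

Emit:
{"api": "arm_command", "payload": {
  "series": [
    [[2, 3, 30], 0],
    [[2, 3, 65], 0],
    [[2, 3, 100], 0],
    [[2, 3, 128], 0],
    [[2, 3, 134], 0]
  ]
}}

```text
time_s: 21.6
tool_pos: [0.6078, -0.1602, 0.1022]
tool_rot: [-179.6, -0.0, 78.7]
force: [-0.7, 0.5, -0.9]
grip_width: 0.0621
grasp_force: 15.0
```

Emit:
{"api": "arm_command", "payload": {
  "series": [
    [[0, 0, 2], 0],
    [[0, 0, 4], 0],
    [[0, 0, 6], 0],
    [[0, 0, 7], 0],
    [[0, 0, 7], 0]
  ]
}}

```text
time_s: 22.1
tool_pos: [0.611, -0.1607, 0.0996]
tool_rot: [179.9, 0.0, 78.7]
force: [0.8, 0.6, -1.3]
grip_width: 0.0622
grasp_force: 15.0
```

Emit:
{"api": "arm_command", "payload": {
  "series": [
    [[0, 0, 0], 0],
    [[0, 0, 0], 0],
    [[0, 0, 0], 0],
    [[0, 0, 0], 0],
    [[0, 0, 0], 0]
  ]
}}

```text
time_s: 22.6
tool_pos: [0.6108, -0.1607, 0.0993]
tool_rot: [180.0, 0.0, 78.7]
force: [-0.4, 0.1, 0.8]
grip_width: 0.0621
grasp_force: 15.0
```

Emit:
{"api": "arm_command", "payload": {
  "series": [
    [[0, 0, 1], 0],
    [[0, 0, 1], 0],
    [[0, 0, 1], 0],
    [[0, 0, 1], 0],
    [[0, 0, 1], 0]
  ]
}}

```text
time_s: 23.1
tool_pos: [0.6109, -0.1607, 0.0992]
tool_rot: [180.0, 0.0, 78.7]
force: [-1.9, -0.2, 7.1]
grip_width: 0.0625
grasp_force: 15.0
```

Emit:
{"api": "arm_command", "payload": {
  "series": [
    [[0, 0, 0], 0],
    [[0, 0, 0], 0],
    [[0, 0, 0], 0],
    [[0, 0, 0], 0],
    [[0, 0, 0], 0]
  ],
  "grip": -1
}}

```text
time_s: 23.6
tool_pos: [0.6106, -0.1606, 0.0977]
tool_rot: [-180.0, -0.0, 78.7]
force: [0.5, 0.7, -0.0]
grip_width: 0.086
grasp_force: 0.0
```

Emit:
{"api": "arm_command", "payload": {
  "series": [
    [[0, 0, -20], 0],
    [[0, 0, -50], 0],
    [[0, 0, -90], 0],
    [[0, 0, -120], 0],
    [[0, 0, -125], 0]
  ]
}}

```text
time_s: 24.1
tool_pos: [0.613, -0.1607, 0.2277]
tool_rot: [179.6, 0.0, 78.7]
force: [1.1, 0.0, 1.1]
grip_width: 0.0873
grasp_force: 0.0
```

```bash
python3 - <<'E'
from plan import *
x,y=Pt['s51']; plan([(.555,.01,.224,YAW),(.505,.18,.224,YAW),(x,y,.224,YAW)])
E
```

```text
24.1 [ 0.613  -0.1607  0.2277] [1.7957e+02 4.0000e-02 7.8660e+01] w 0.0873 F [1.1 0.  1.1] 0.0
shift mm [156.  -90.5   2.9] turn -0.001
shift mm [156.9 -82.3  -0. ] turn -0.0
shift mm [141.9 -78.6  -0. ] turn -0.0
```

Emit:
{"api": "arm_command", "payload": {
  "series": [
    [[35, -20, 1], 0],
    [[75, -43, 2], 0],
    [[112, -65, 2], 0],
    [[145, -84, 2], 0],
    [[156, -91, 2], 0]
  ]
}}

```text
time_s: 24.6
tool_pos: [0.5503, 0.0155, 0.2205]
tool_rot: [-179.9, -0.0, 79.0]
force: [1.0, 0.8, 0.9]
grip_width: 0.0869
grasp_force: 0.0
```

Emit:
{"api": "arm_command", "payload": {
  "series": [
    [[38, -20, 0], 0],
    [[75, -40, 0], 0],
    [[112, -59, 0], 0],
    [[145, -76, 0], 0],
    [[157, -82, 0], 0]
  ]
}}

```text
time_s: 25.1
tool_pos: [0.5009, 0.1842, 0.2206]
tool_rot: [-180.0, -0.1, 79.0]
force: [0.2, -0.0, 0.2]
grip_width: 0.0873
grasp_force: 0.0
```

Emit:
{"api": "arm_command", "payload": {
  "series": [
    [[35, -20, 0], 0],
    [[75, -42, 0], 0],
    [[112, -62, 0], 0],
    [[140, -78, 0], 0],
    [[142, -79, 0], 0]
  ]
}}

```text
time_s: 25.6
tool_pos: [0.4508, 0.339, 0.2205]
tool_rot: [-179.9, -0.1, 79.0]
force: [-0.9, 1.1, 0.2]
grip_width: 0.0871
grasp_force: 0.0
```

```bash
python3 - <<'E'
from plan import *
x,y=Pt['s51']; plan([(x,y,.080,YAW)])
shot('wrist','w9')
E
```

```text
25.6 [0.4508 0.339  0.2205] [-1.7988e+02 -1.1000e-01  7.9030e+01] w 0.0871 F [-0.9  1.1  0.2] 0.0
shift mm [ -3.6   6.  140.5] turn 0.006
```

View pics/w9.png

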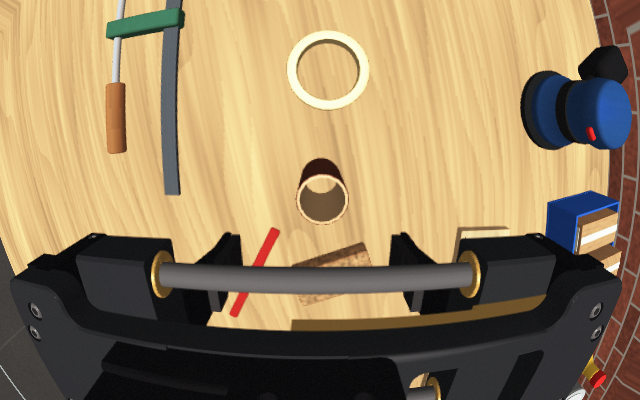

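The 51 mm rim is at (321,199), nearly centred between the fingers. Descending.

Emit:
{"api": "arm_command", "payload": {
  "series": [
    [[0, 2, 30], 0],
    [[0, 3, 70], 0],
    [[0, 3, 110], 0],
    [[0, 3, 141], 0],
    [[0, 3, 141], 0]
  ]
}}

```text
time_s: 26.15
tool_pos: [0.4548, 0.3291, 0.075]
tool_rot: [-179.7, 0.4, 78.5]
force: [-0.4, 0.9, 0.4]
grip_width: 0.087
grasp_force: 0.0
```

Emit:
{"api": "arm_command", "payload": {
  "series": [
    [[0, 0, 0], 0],
    [[0, 0, 0], 0],
    [[0, 0, 0], 0],
    [[0, 0, 0], 0],
    [[0, 0, 0], 0]
  ],
  "grip": 1
}}

```text
time_s: 26.65
tool_pos: [0.4565, 0.3347, 0.0808]
tool_rot: [179.9, -0.0, 78.7]
force: [0.1, -0.3, 1.2]
grip_width: 0.0548
grasp_force: 0.0
```

Emit:
{"api": "arm_command", "payload": {
  "series": [
    [[0, 0, 0], 0],
    [[0, 0, 0], 0],
    [[0, 0, 0], 0],
    [[0, 0, 0], 0],
    [[0, 0, 0], 0]
  ]
}}

```text
time_s: 27.15
tool_pos: [0.4563, 0.3347, 0.0805]
tool_rot: [180.0, -0.0, 78.7]
force: [-0.7, 0.3, 5.7]
grip_width: 0.0502
grasp_force: 15.0
```

Emit:
{"api": "arm_command", "payload": {
  "series": [
    [[0, 0, -25], 0],
    [[0, 0, -60], 0],
    [[0, 0, -100], 0],
    [[0, 0, -140], 0],
    [[0, 0, -165], 0]
  ]
}}

```text
time_s: 27.65
tool_pos: [0.4563, 0.3351, 0.2474]
tool_rot: [179.9, -0.1, 78.7]
force: [-0.2, 0.5, -0.7]
grip_width: 0.0504
grasp_force: 15.0
```

```bash
python3 - <<'E'
from plan import *
x,y=Pt['p2']; plan([(.513,.197,.245,YAW),(.57,.06,.245,YAW),(x,y,.245,YAW)])
E
```

```text
27.65 [0.4563 0.3351 0.2474] [ 1.7989e+02 -9.0000e-02  7.8680e+01] w 0.0504 F [-0.2  0.5 -0.7] 15.0
shift mm [-124.3   82.7    2.3] turn -0.0
shift mm [-123.2   82.7    0. ] turn -0.0
shift mm [-124.3   82.2    0. ] turn -0.0
```

Emit:
{"api": "arm_command", "payload": {
  "series": [
    [[-25, 17, 0], 0],
    [[-58, 39, 0], 0],
    [[-90, 60, 0], 0],
    [[-117, 78, 0], 0],
    [[-124, 83, 0], 0]
  ]
}}

```text
time_s: 28.15
tool_pos: [0.5147, 0.1912, 0.2438]
tool_rot: [-180.0, 0.2, 78.3]
force: [-0.1, -0.6, -0.7]
grip_width: 0.0503
grasp_force: 15.0
```

Emit:
{"api": "arm_command", "payload": {
  "series": [
    [[-25, 17, 0], 0],
    [[-58, 39, 0], 0],
    [[-90, 60, 0], 0],
    [[-117, 78, 0], 0],
    [[-124, 83, 0], 0]
  ]
}}

```text
time_s: 28.65
tool_pos: [0.5709, 0.0541, 0.2437]
tool_rot: [-179.9, 0.1, 78.3]
force: [0.3, 0.2, -1.3]
grip_width: 0.0504
grasp_force: 15.0
```

Emit:
{"api": "arm_command", "payload": {
  "series": [
    [[-25, 17, 0], 0],
    [[-58, 39, 0], 0],
    [[-90, 60, 0], 0],
    [[-117, 78, 0], 0],
    [[-124, 83, 0], 0]
  ]
}}

```text
time_s: 29.15
tool_pos: [0.6275, -0.0832, 0.2436]
tool_rot: [-179.9, 0.1, 78.4]
force: [0.5, -0.1, -0.6]
grip_width: 0.0501
grasp_force: 15.0
```

Emit:
{"api": "arm_command", "payload": {
  "series": [
    [[0, 0, 0], 0],
    [[0, 0, 0], 0],
    [[0, 0, 0], 0],
    [[0, 0, 0], 0],
    [[0, 0, 0], 0]
  ]
}}

```text
time_s: 29.65
tool_pos: [0.6269, -0.0781, 0.2452]
tool_rot: [180.0, 0.0, 78.7]
force: [-0.2, 0.8, -0.7]
grip_width: 0.0501
grasp_force: 15.0
```

```bash
python3 - <<'E'
from plan import *
x,y=Pt['p2']; plan([(x,y,.0985,YAW)])
z={};z['im'],z['d']=shot('scene','s10');P=cloud('scene',z['d'])
m=(z['d']>0)&(P[...,2]>.165)&(P[...,2]<.235)&(np.hypot(P[...,0]-x,P[...,1]-y)<.04)
print(m.sum(),circ(P[m][:,:2]),P[m][:,2].min())
E
```

```text
29.65 [ 0.6269 -0.0781  0.2452] [1.7998e+02 1.0000e-02 7.8750e+01] w 0.0501 F [-0.2  0.8 -0.7] 15.0
shift mm [  0.   -0.7 146.7] turn 0.001
752 [ 0.62637196 -0.07930443  0.02513779] 0.16556463992789905
```

View pics/s10.png

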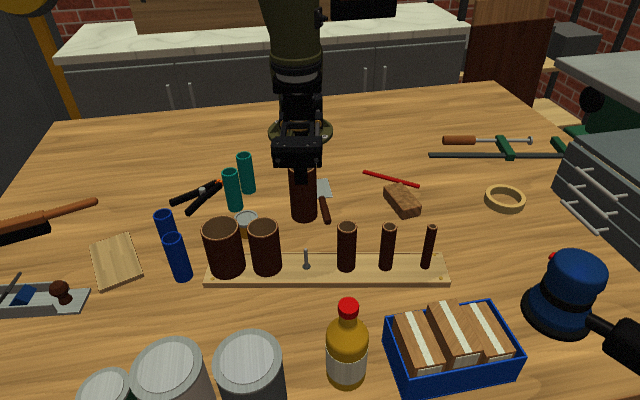

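The 63 mm sleeve stands on peg 1 at (264,248), and the 51 mm sleeve hangs above peg 2 at (306,257) within 2 mm. Lowering.

Emit:
{"api": "arm_command", "payload": {
  "series": [
    [[0, 0, 30], 0],
    [[0, 0, 65], 0],
    [[0, 0, 100], 0],
    [[0, 0, 132], 0],
    [[0, 0, 140], 0]
  ]
}}

```text
time_s: 30.2
tool_pos: [0.6241, -0.0792, 0.101]
tool_rot: [-179.6, 0.0, 78.7]
force: [0.5, -0.2, -0.5]
grip_width: 0.0502
grasp_force: 15.0
```

Emit:
{"api": "arm_command", "payload": {
  "series": [
    [[0, 0, 2], 0],
    [[0, 0, 4], 0],
    [[0, 0, 6], 0],
    [[0, 0, 7], 0],
    [[0, 0, 7], 0]
  ]
}}

```text
time_s: 30.7
tool_pos: [0.6275, -0.0793, 0.0987]
tool_rot: [179.9, 0.0, 78.7]
force: [-0.9, -0.1, -0.7]
grip_width: 0.0501
grasp_force: 15.0
```

Emit:
{"api": "arm_command", "payload": {
  "series": [
    [[0, 0, 0], 0],
    [[0, 0, 0], 0],
    [[0, 0, 0], 0],
    [[0, 0, 0], 0],
    [[0, 0, 0], 0]
  ]
}}

```text
time_s: 31.2
tool_pos: [0.6273, -0.0794, 0.0985]
tool_rot: [179.9, 0.0, 78.7]
force: [-0.1, -0.2, 3.8]
grip_width: 0.0502
grasp_force: 15.0
```

Emit:
{"api": "arm_command", "payload": {
  "series": [
    [[0, 0, 0], 0],
    [[0, 0, 0], 0],
    [[0, 0, 0], 0],
    [[0, 0, 0], 0],
    [[0, 0, 0], 0]
  ],
  "grip": -0.8
}}

```text
time_s: 31.7
tool_pos: [0.6268, -0.0792, 0.0977]
tool_rot: [-180.0, 0.0, 78.7]
force: [-0.3, 0.5, 0.2]
grip_width: 0.0764
grasp_force: 0.0
```

Emit:
{"api": "arm_command", "payload": {
  "series": [
    [[0, 0, -20], 0],
    [[0, 0, -50], 0],
    [[0, 0, -90], 0],
    [[0, 0, -120], 0],
    [[0, 0, -130], 0]
  ]
}}

```text
time_s: 32.2
tool_pos: [0.6288, -0.079, 0.232]
tool_rot: [179.7, -0.0, 78.7]
force: [0.2, 0.6, 0.3]
grip_width: 0.0784
grasp_force: 0.0
```

Emit:
{"api": "arm_command", "payload": {
  "series": [
    [[0, -30, 0], 0],
    [[0, -60, 0], 0],
    [[0, -90, 0], 0],
    [[0, -110, 0], 0],
    [[0, -110, 0], 0]
  ]
}}

```text
time_s: 32.7
tool_pos: [0.5169, -0.0573, 0.2274]
tool_rot: [-179.9, 0.1, 78.7]
force: [0.9, 0.1, 0.6]
grip_width: 0.0783
grasp_force: 0.0
```

```bash
python3 - <<'E'
from plan import *
plan([])
z={};z['im'],z['d']=shot('scene','s11');P=cloud('scene',z['d'])
for n,(x,y) in list(Pt.items())[4:]+[('76',(.5925,-.247)),('20',(.6755,.1705))]:
    m=(z['d']>0)&(P[...,2]>.05)&(P[...,2]<.15)&(np.hypot(P[...,0]-x,P[...,1]-y)<.041)
    q=P[m]; lo=q[q[:,2]<.085]; hi=q[(q[:,2]>.1)&(q[:,2]<.13)]
    print(n,circ(q[:,:2]).round(4),'lo',circ(lo[:,:2]).round(4),'hi',circ(hi[:,:2]).round(4),np.percentile(q[:,2],98).round(3))
E
```

```text
32.7 [ 0.5169 -0.0573  0.2274] [-1.7992e+02  1.3000e-01  7.8660e+01] w 0.0783 F [0.9 0.1 0.6] 0.0
p1 [ 0.6099 -0.163   0.0297] lo [ 0.6081 -0.1629  0.0311] hi [ 0.61   -0.1631  0.0296] 0.136
p2 [ 0.6285 -0.0806  0.0237] lo [ 0.6268 -0.0805  0.0251] hi [ 0.6287 -0.0807  0.0237] 0.136
p3 [0.6427 0.0031 0.0183] lo [0.6413 0.0036 0.0196] hi [0.6429 0.003  0.0183] 0.136
p4 [0.6602 0.0854 0.0133] lo [0.6586 0.086  0.0147] hi [0.6603 0.0853 0.0132] 0.135
76 [ 0.5939 -0.2472  0.0362] lo [ 0.5935 -0.2472  0.0366] hi [ 0.594  -0.2472  0.0361] 0.136
20 [0.6764 0.1688 0.0089] lo [0.6756 0.1692 0.0095] hi [0.6764 0.1688 0.009 ] 0.135
```

View pics/s11.png

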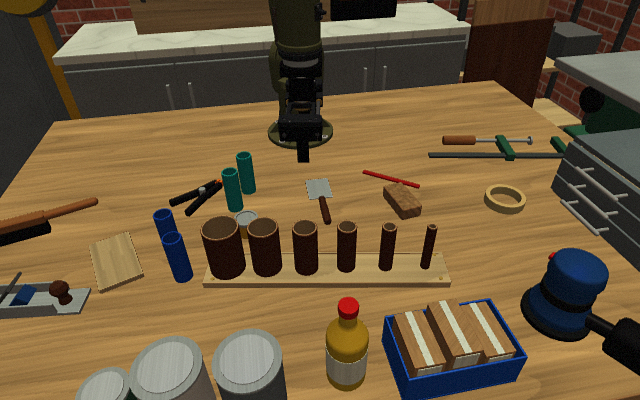

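All six sleeves stand upright in descending order, from (223,248) to (429,246). Their tops are at 0.135 m, and the 76 and 20 mm sleeves have not moved. I'm handing in the job.

```bash
python3 -c "
from cell import env
print(env.sign_off())"
```

```text
the job is handed in; nothing more can be done
None
```

The job is handed in at about 33 s: from the 76 mm end, the 63, 51, 40 and 30 mm sleeves stand upright on their pegs, foot on the board, and the 76 and 20 mm sleeves have not moved in the final camera check; the sign-off returned no verdict.

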